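# Fit the red post into the display board by feel

### The job

Lift the red-headed post out of its drying stand, set its tip on the black panel of the framed display board and slide it gently along the panel's long centre line, without pressing hard, until it drops into the painted-over blind hole. Let it go standing upright and fully home in the hole, and leave the other posts, the shells, the glue and the paint jars where they are.

Things in the scene. Friction and masses are not known exactly. Their poses are not given: they have to be found in the camera images.
- red_post: upright wooden post, 35 to 70 g, 106 mm long: round shank 12 mm across and 70 mm long, its nose narrowing over the last 6 mm to a flat tip 7 mm across; on top a red square head 26 x 26 x 36 mm, to be gripped, its flats facing the post's own x and y. Origin at the tip, z up the shank; the head's middle is at z = 88 mm
- red_post_tip (a point): the centre of the red post's flat lower tip (same point as its origin)
- stand: fixed wooden drying block 60 (x) x 190 (y) x 50 mm high, origin under its centre; three holes, 15 mm across and 40 mm deep, in a row along its y, 62 mm apart, with one post in each, heads 80 to 116 mm above the table, their flats square with the block. Which post is in which hole varies
- frame: display board, fixed to the table: pale wooden frame 112 (x) x 280 (y) x 40 mm high, origin under its centre on the table, long axis y. Its opening, 64 mm (x) by 150 mm (y) about the centre, shows a rigid black panel whose surface lies 34 mm above the table. Pressing the held post on the board with more than 30 N spoils it; 3 to 8 N is enough for sliding
- panel_mid (a point): middle of the visible panel, on its surface, axes as the frame's. The one blind hole lies on the long centre line (frame x = 0), up to 36 mm from here either way along frame y, a different place each time, given by no reading. It is 14 mm across, 26 mm deep, 1 mm chamfer, painted the same black, unmarked. Fully home, the tip is 8 mm above the table
- green_post: a post just like the red one but with a green head; leave alone
- yellow_post: a post just like the red one but with a yellow head; leave alone
- shell_a: half coconut shell bowl, dark brown, 104 mm across, 50 mm high; origin under its centre; bystander
- shell_b: half coconut shell bowl, dark brown, 90 mm across, 50 mm high; origin under its centre; bystander
- glue: white upright bottle with red cap, 40 mm across, 120 mm high; origin under its centre; bystander
- paint_a: small white paint jar with yellow cap, 40 mm across, 50 mm high; origin under its centre; bystander
- paint_b: small white paint jar with green cap, 40 mm across, 50 mm high; origin under its centre; bystander
There are look-alikes about, which are no part of the job. What is shaped like the red_post but purple is not meant.

How it is judged:
By the outcome, as a careful person would: the job done as asked, in the order asked, and still so for the second after the job is handed in, with the robot touching nothing.
It also fails if it takes over 72 s, if anything falls off the work surface, if the arm or the gripper's body presses on something with over 40 N, if the wrist force passes 120 N, or if a joint passes its speed limit or range.

### The arm

A 6-joint arm with a two-finger parallel gripper is mounted at the origin on the work surface. World frame = base frame: x ahead of the robot, y to its left, z up, the work surface at z = 0. Lengths are in mm, angles in rad, forces in N, time in s.
With the tool pointing down it reaches from about 275 to 750 mm from the base axis. Payload 10.2 kg.
Tool frame: the origin (TCP) lies between the finger pads; the fingertips stand 17 mm ahead of it and the grasp point (between the pads) lies 2 mm behind it; z points along the fingers, y is the line along which they close (so a half turn about z gives the same grasp; the last joint's range is limited). The gripper opens to 85 mm and grips with 20 to 120 N. Pads are 22 mm wide; open, the fingers measure 114 mm over their backs; the gripper's body (76 mm by 85 mm) begins 54 mm behind the grasp point. The pads swing forward as they close: fully open they stand 13 mm farther back than shut.
Start: joints at [1.016, 0.313, 1.498, -0, 1.331, -0.223], TCP at [171.029, 496.367, 209.794] pointing down, gripper open.
Joint ranges: [-2.94, 2.94], [-0.97, 2.17], [0.19, 2.56], [-1.23, 4.37], [0.02, 3.11], [-2.88, 2.88]. Speed limits (rad/s): [2.39, 2.39, 3.01, 3.14, 3.14, 3.14].

### API

Orientations are given as a unit quaternion [w, x, y, z].
In Python, from rig import * gives the robot as it stands.
- The arm moves only by the tool step_arm, never from a script. Its argument "commands" is text: rows parted by semicolons, each of 7 numbers parted by spaces: the opening, from 0 (shut) to 1 (fully open), then the shift along the tool's x, y, z in cm, then the turn, a rotation vector about the tool's x, y, z in rad. In form: hand x y z rx ry rz; .... A call has 1 to 20 rows; each row is the pose to reach, as a shift and turn from the pose commanded when the call began, along the tool's axes at that moment; what a row does not reach only later rows make up. A row lasts 1/12 s, in which the tool goes at most 41.7 mm and 7.16 degrees, less where a joint would pass 70% of its speed; a pose out of reach is approached as far as the arm can. A call with a gripper value outside its range is refused whole. The fingers move at their own pace and stop on an object; "newtons" is the grip in N (left out, the last holds). Time passes only in rows, so rows that repeat a pose let the fingers close. It gives the time, the measured TCP pose, the force, the opening and the grip force at its end, in the units of the state.
- sense(): the state, without advancing time (a new reading comes with each control period).
- capture(name): name is "scene" or "top" or "wrist"; returns the picture (384x512x3 uint8, red, green, blue); there is no depth.
- camera_model(name): a dict with "mtx" (3x3 intrinsics, pixels), "k1" (the pictures are not rectified: a ray, as slopes to the right and down, at radius r is drawn at 1 + k1 r^2 times it, then the intrinsics apply), "eye" and "rotation" of the camera in the world. Camera axes: x right, y down, z forward; pixel columns grow to the right and rows downward; lengths in mm; the calibration is good to about 2 mm. A picture is of the moment at which its call begins: read the wrist's pose just before it. camera_model takes no time and is no camera call; for the wrist camera it gives the pose at the moment of the call.
- finish_job(): hands the job in; it is judged then, once.
Trained networks look in the newest picture that a camera, given by its name, has taken for a name from the list of things; names that differ only in an ending like _2 or _b are one class to them, and where a whole thing is asked for, a point or a joint stands for the part that bears it (a point fixed in the world has none). Each returns a list of dicts, best first, with "score" (0 to 1); they miss things now and then, are a little off and sometimes report something else, mostly with a low value. They report only what shows in the picture. A call takes as long as a camera call. They do not tell look-alikes from the thing itself.
- search_frame(camera, label): "rect" ([centre column, centre row, width, height] in pixels, round what is visible of it).
- trace(camera, label): "mask" (384x512 bool, what is visible of it) and "rect" ([centre column, centre row, width, height] in pixels, round what is visible of it).
- spot_point(camera, label): "xy" ([column, row] in pixels: a listed point, or the origin of a listed thing).
The state is a dict: "time_s": time; "joints": joint angles; "dq": joint speeds; "tau": joint torques, N m; "eef_pos": TCP position; "ee_rot": TCP orientation; "force": force on the tool from outside, world axes, zero at the start; "wrist_torque": the same for the moment, N m; "grip_width": opening from 0.0 (shut) to 1.0 (fully open); "grip_force": force on a finger pad.
Only numpy, scipy, OpenCV 4.12 (cv2) and the standard library are available. Lean on these libraries where they do the work, as an engineer would, in place of code of your own. Each camera call takes 0.05 s, during which the arm holds its last target. There are 200 camera calls.

## Working session

There is one attempt and no reset: what is moved stays moved. The work goes in short steps, Python scripts to look and compute and a tool call to move; the robot and the scene stay as the last step left them, time stands still between calls to the robot, and variables do not carry over. Pictures are saved under pics/ and viewed, at most 10 in all, crops included, and the job is handed in when it is done.

Besides the shell and the picture viewer there is one more tool, called after ">>>" as name(argument=value, ...), one argument or row to a line, values as JSON. step_arm: Moves the arm, as the interface text tells. Its arguments: {"type":"object","properties":{"commands":{"type":"string"},"newtons":{"type":"number"}},"required":["commands"]}

```bash
mkdir -p pics; cat > h.py <<'E'
from rig import *
import numpy as np, cv2
def ray(cam,uv,m=None):
    m=m or camera_model(cam); K=np.array(m["mtx"]); 
    p=cv2.undistortPoints(np.array([[uv]],float),K,np.array([m["k1"],0,0,0,0.]))[0,0] if 1 else 0
    return np.array(m["eye"],float),np.array(m["rotation"])@np.array([p[0],p[1],1])
def atz(cam,uv,z,m=None):
    e,d=ray(cam,uv,m); return e+d*(z-e[2])/d[2]
def proj(cam,P,m=None):
    m=m or camera_model(cam); K=np.array(m["mtx"]); R=np.array(m["rotation"])
    c=(np.atleast_2d(P)-np.array(m["eye"]))@R; 
    s=c[:,:2]/c[:,2:]; r2=(s**2).sum(1,keepdims=True); s=s*(1+m["k1"]*r2)
    return s@K[:2,:2].T+K[:2,2]
E
python3 - <<'E'
from h import *
for c in ("top","scene"):
    im=capture(c); cv2.imwrite(f"pics/{c}0.png",cv2.resize(im[:,:,::-1],(800,600)))
    m=camera_model(c); print(c,m)
    for l in ("red_post","green_post","yellow_post","stand","frame"):
        print(l,[(round(d["score"],2),np.round(d["rect"]).tolist()) for d in search_frame(c,l)][:4])
s=sense();print(s["time_s"],s["eef_pos"],s["ee_rot"],s["force"])
E
```

```text
top {'mtx': array([[417.46735049,   0.        , 259.36307626],
       [  0.        , 417.46735049, 188.76615689],
       [  0.        ,   0.        ,   1.        ]]), 'k1': -0.09693931974433607, 'eye': array([ 363.32451257,   51.27064135, 1029.35266487]), 'rotation': array([-0.08139526,  0.72796389, -0.6764776 ,  0.07629837])}
red_post [(0.77, [370.0, 239.0, 18.0, 15.0]), (0.71, [345.0, 203.0, 16.0, 16.0])]
green_post [(0.54, [421.0, 255.0, 20.0, 15.0])]
yellow_post [(0.76, [397.0, 246.0, 20.0, 16.0])]
stand [(0.63, [386.0, 250.0, 84.0, 46.0])]
frame [(0.94, [207.0, 190.0, 120.0, 73.0])]
scene {'mtx': array([[498.45062331,   0.        , 263.87414564],
       [  0.        , 498.45062331, 198.46190569],
       [  0.        ,   0.        ,   1.        ]]), 'k1': 0.03174695917501909, 'eye': array([1287.85820346,  470.67810281,  886.91021296]), 'rotation': array([-0.19494347,  0.46745295,  0.79428765, -0.33554718])}
red_post [(0.83, [195.0, 177.0, 16.0, 37.0]), (0.56, [197.0, 145.0, 12.0, 19.0])]
green_post [(0.8, [160.0, 126.0, 18.0, 25.0])]
yellow_post [(0.63, [311.0, 244.0, 125.0, 96.0]), (0.54, [178.0, 135.0, 13.0, 20.0]), (0.35, [264.0, 153.0, 17.0, 23.0])]
stand [(0.8, [181.0, 150.0, 59.0, 49.0])]
frame [(0.9, [312.0, 242.0, 128.0, 101.0]), (0.37, [221.0, 272.0, 41.0, 34.0])]
0.6 [171.03120747 496.35409466 209.77263455] [-1.26419083e-05  1.65149135e-01  9.86268606e-01 -2.27620233e-05] [-0.49391707  1.19385361  0.2575977 ]
```

View pics/top0.png

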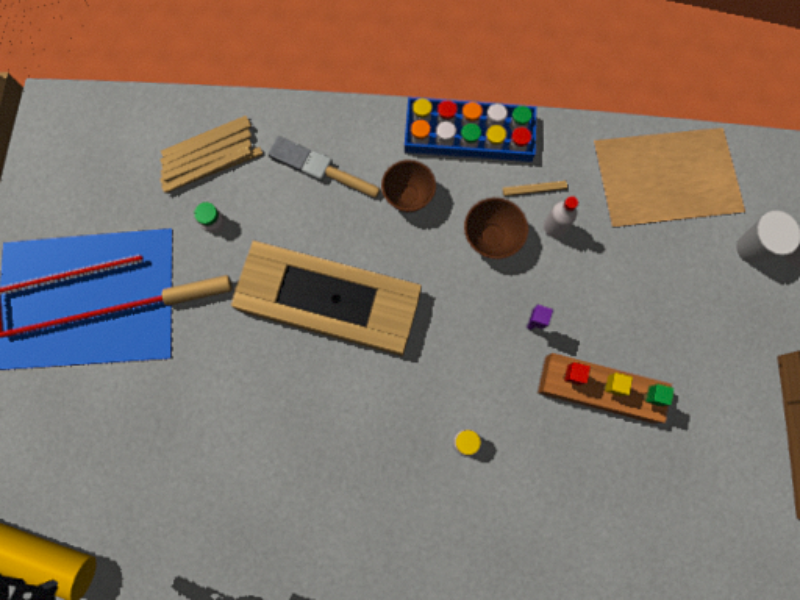

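View pics/scene0.png

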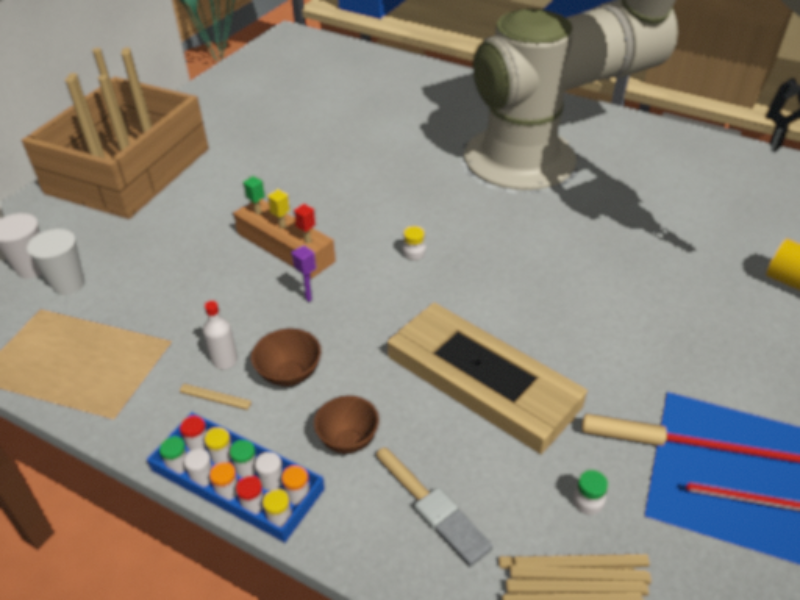

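The top view (800x600) shows the red-headed post at (578,373), at one end of the stand. It could be confused with the purple look-alike at (541,317), the yellow head at (620,383), the green head at (661,395) or the red jar caps and glue cap at (571,203). The description picks (578,373). The board is at (327,297), and there is a faint dot on its panel at (335,298).

```bash
cat >> h.py <<'E'
from scipy.spatial.transform import Rotation as Ro
from scipy.optimize import minimize
_cm=camera_model
def camera_model(c):
    m=dict(_cm(c)); q=np.array(m["rotation"]).ravel()
    if q.size==4: m["rotation"]=Ro.from_quat(q[[1,2,3,0]]).as_matrix()
    return m
def box(x,y,a,hx,hy,z0,z1):
    c,s=np.cos(a),np.sin(a)
    return np.array([[x+c*u*hx-s*v*hy,y+s*u*hx+c*v*hy,z] for u in(-1,1) for v in(-1,1) for z in(z0,z1)])
def iou(P,cam,mask,m):
    S=4; q=proj(cam,P,m); h=cv2.convexHull(np.round(q*16).astype(np.int32))
    b=np.zeros((384,512),np.uint8)
    big=np.zeros((384*S,512*S),np.uint8); cv2.fillPoly(big,[np.round((q[cv2.convexHull(q.astype(np.float32),returnPoints=False).ravel()]+.5)*S).astype(np.int32)],1)
    M=cv2.resize(mask.astype(np.uint8),None,fx=S,fy=S,interpolation=0)
    return (big&M).sum()/(big|M).sum()
def fit(p0,hx,hy,z0,z1,masks):
    ms={c:camera_model(c) for c in masks}
    f=lambda p:-sum(iou(box(p[0],p[1],p[2]/100,hx,hy,z0,z1),c,masks[c],ms[c]) for c in masks)
    s=np.array(p0,float)+np.vstack([np.zeros(3),np.diag([12,12,12])])
    r=minimize(f,p0,method="Nelder-Mead",options=dict(initial_simplex=s,xatol=.1,fatol=1e-4,maxiter=120))
    return r.x,r.fun
E
python3 - <<'E'
from h import *
M={}
for c in("top","scene"):
    im=capture(c)
    for l in("frame","stand","red_post"):
        t=trace(c,l); M[c,l]=t[0]["mask"]; print(c,l,t[0]["score"],np.round(t[0]["rect"]))
    hsv=cv2.cvtColor(im,cv2.COLOR_RGB2HSV)
    r=t[0]["rect"]; M[c,"head"]=((hsv[...,0]<6)|(hsv[...,0]>174))&(hsv[...,1]>170)&(hsv[...,2]>60)
    k=np.zeros((384,512),bool); k[int(r[1]-r[3]/2-3):int(r[1]+r[3]/2+4),int(r[0]-r[2]/2-3):int(r[0]+r[2]/2+4)]=1
    M[c,"head"]&=k; print(M[c,"head"].sum())
px=lambda u,v:np.array([u,v])/1.5625-.18
for n,uv in dict(cornerA=(254,242),B=(420,284),C=(404,353),D=(233,307)).items(): print(n,atz("top",px(*uv),40,camera_model("top")))
A=[atz("top",px(*u),40,camera_model("top"))[:2] for u in((254,242),(420,284),(404,353),(233,307))]
d=(A[1]+A[2]-A[0]-A[3]); ctr=np.mean(A,0); a=np.arctan2(-d[0],d[1]); a=(a+np.pi/2)%np.pi-np.pi/2
print("init",ctr,a)
fr=fit([*ctr,a*100],56,140,0,40,{c:M[c,"frame"] for c in("top","scene")}); print("frame",fr)
h=atz("top",px(578,373),116,camera_model("top"))
for c in("top","scene"):print("head",c,fit([h[0],h[1],a*100],13,13,80,116,{c:M[c,"head"]}))
print("head both",fit([h[0],h[1],a*100],13,13,80,116,{c:M[c,"head"] for c in("top","scene")}))
g=[atz("top",px(*u),116,camera_model("top"))[:2] for u in((578,371),(662,393))]; e=g[1]-g[0]; print("row",g,e,np.linalg.norm(e))
print("stand",fit([*(h[:2]+e/2),100*((np.arctan2(-e[0],e[1])+np.pi/2)%np.pi-np.pi/2)],30,95,0,50,{"top":M["top","stand"]}))
print("dot",atz("top",px(335.5,298.5),34,camera_model("top")),atz("scene",px(477.5,362.5),34,camera_model("scene")))
E
```

```text
top frame 0.61 [206. 191. 121.  77.]
top stand 0.83 [387. 249.  85.  44.]
top red_post 0.77 [345. 202.  18.  15.]
0
scene frame 0.59 [313. 242. 131.  98.]
scene stand 0.65 [180. 151.  67.  51.]
scene red_post 0.82 [194. 176.  17.  31.]
0
cornerA [656.83788668 314.05425298  40.        ]
B [607.35686861  45.55818943  40.        ]
C [497.4324688   62.49904567  40.        ]
D [549.26000337 333.72660927  40.        ]
init [577.72180687 188.95952434] -0.18554549572980417
frame (array([579.52265309, 190.92539012, -19.29146402]), np.float64(-1.9433527762964409))
head top (array([ 476.21354944, -185.12554755,  -18.55454957]), np.float64(-0.0))
head scene (array([ 476.21354944, -185.12554755,  -18.55454957]), np.float64(-0.0))
head both (array([ 476.21354944, -185.12554755,  -18.55454957]), np.float64(-0.0))
row [array([ 479.04126457, -185.06790556]), array([ 455.76025041, -306.31299895])] [ -23.28101416 -121.24509339] 123.46002709911446
stand (array([ 466.15363502, -247.31145199,  -18.35013567]), np.float64(-0.7170365706490373))
dot [575.85478804 175.77112892  34.        ] [576.48671988 179.04625294  34.        ]
```

```bash
cat >> h.py <<'E'
def headmask(c,im,uv,hues,r=14):
    hsv=cv2.cvtColor(im,cv2.COLOR_RGB2HSV); H=hsv[...,0].astype(int)
    m=((H-hues[0])%180<=(hues[1]-hues[0])%180)&(hsv[...,1]>120)&(hsv[...,2]>50)
    k=np.zeros(m.shape,bool); k[max(0,int(uv[1])-r):int(uv[1])+r,max(0,int(uv[0])-r):int(uv[0])+r]=1
    return m&k
def goal(pos,yaw,s=None):
    "shift cm / rotvec in tool axes to reach TCP pos, pointing down, tool y at yaw"
    s=s or sense(); q=np.array(s["ee_rot"]); R=Ro.from_quat(q[[1,2,3,0]]).as_matrix()
    y=np.array([np.cos(yaw),np.sin(yaw),0]);z=np.array([0,0,-1.]);x=np.cross(y,z)
    T=np.column_stack([x,y,z])
    print("shift cm",np.round(R.T@(np.array(pos)-s["eef_pos"])/10,3),"rot",np.round(Ro.from_matrix(R.T@T).as_rotvec(),4))
E
python3 - <<'E'
from h import *
out=[]
for n,hu,uvs in(("red",(170,8),((370,239),(195,139))),("purple",(125,155),((346,203),(195,167)))):
    M={}
    for c,uv in zip(("top","scene"),uvs):
        im=capture(c); M[c]=headmask(c,im,uv,hu); print(n,c,M[c].sum(),np.argwhere(M[c]).mean(0)[::-1])
        if c=="top" and n=="red": out.append(cv2.resize(im[175:285,320:445,::-1],(625,550),interpolation=cv2.INTER_CUBIC))
    h=atz("top",np.argwhere(M["top"]).mean(0)[::-1],100,camera_model("top"))
    for cs in(("top",),("scene",),("top","scene")): print(n,fit([h[0],h[1],-19],13,13,80,116,{c:M[c] for c in cs}))
cv2.imwrite("pics/crop1.png",out[0])
goal([476,-185,270],-.19)
m=camera_model("wrist");print(m["eye"],m["rotation"])
E
```

```text
red top 187 [369.22459893 238.65775401]
red scene 181 [194.62430939 139.14364641]
red (array([ 477.66089583, -187.88250726,  -17.01685475]), np.float64(-0.882335418528448))
red (array([ 478.21184587, -188.40051941,  -19.28332369]), np.float64(-0.7976288944030879))
red (array([ 478.14413399, -188.35972865,  -24.35456115]), np.float64(-1.6765953195744967))
purple top 136 [345.83088235 201.59558824]
purple scene 188 [194.2606383  166.92553191]
purple (array([ 556.56708536, -132.16621712,  -19.27461343]), np.float64(-0.6721823290665001))
purple (array([ 572.79523111, -124.80107858,  -47.98636831]), np.float64(-0.7042358186772356))
purple (array([ 561.65624577, -131.58525425,  -20.66264789]), np.float64(-1.2768352057054986))
shift cm [-51.028 -54.486  -6.019] rot [-0.     0.     1.429]
[104.44598399 520.0488987  374.78024221] [[ 3.26705931e-01  9.07192558e-01  2.65075267e-01]
 [ 9.45125820e-01 -3.13401079e-01 -9.22873138e-02]
 [-6.47489840e-04  2.80680291e-01 -9.59801102e-01]]
```

View pics/crop1.png

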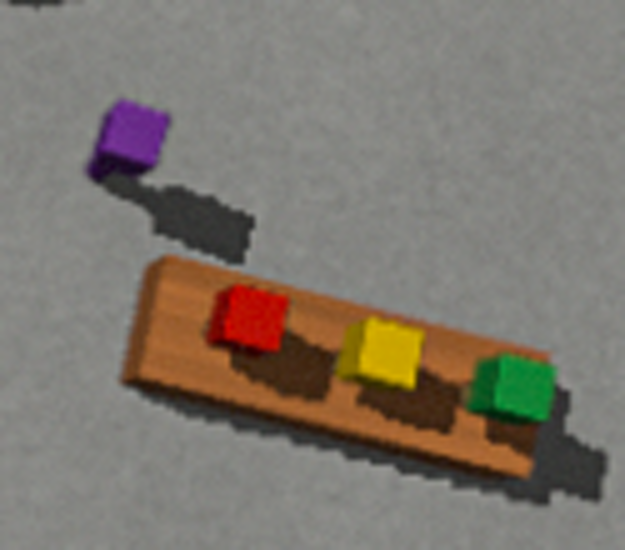

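The crop confirms the red head at (250,318), at the stand's near end; the purple look-alike at (135,135) is clear of it. Next I'll move above it.

>>> step_arm(
  commands="0.7 -51.2 -54.6 -3 0 0 1.43;0.7 -51.2 -54.6 -3 0 0 1.43;0.7 -51.2 -54.6 -3 0 0 1.43;0.7 -51.2 -54.6 -3 0 0 1.43;0.7 -51.2 -54.6 -3 0 0 1.43;0.7 -51.2 -54.6 -3 0 0 1.43;0.7 -51.2 -54.6 -3 0 0 1.43;0.7 -51.2 -54.6 -3 0 0 1.43;0.7 -51.2 -54.6 -3 0 0 1.43;0.7 -51.2 -54.6 -3 0 0 1.43;0.7 -51.2 -54.6 -3 0 0 1.43;0.7 -51.2 -54.6 -3 0 0 1.43;0.7 -51.2 -54.6 -3 0 0 1.43;0.7 -51.2 -54.6 -3 0 0 1.43;0.7 -51.2 -54.6 -3 0 0 1.43;0.7 -51.2 -54.6 -3 0 0 1.43;0.7 -51.2 -54.6 -3 0 0 1.43;0.7 -51.2 -54.6 -3 0 0 1.43;0.7 -51.2 -54.6 -3 0 0 1.43;0.7 -51.2 -54.6 -3 0 0 1.43",
)

```text
time_s: 2.87
eef_pos: [477.3, -187.9, 239.0]
ee_rot: [-0.001, 0.772, 0.636, -0.0]
force: [-0.4, 0.8, 0.8]
grip_width: 0.699
grip_force: 0.0
```

```bash
python3 - <<'E'
from h import *
im=capture("wrist"); m=camera_model("wrist"); cv2.imwrite("pics/w1.png",im[:,:,::-1])
q=proj("wrist",[[478,-188,98]],m)[0]; M=headmask("wrist",im,q,(170,8),60); print(q,M.sum())
Mt=headmask("top",capture("top"),(370,239),(170,8)); Ms=headmask("scene",capture("scene"),(195,139),(170,8))
print(Mt.sum(),Ms.sum())
r,f=fit([478,-188,-19],13,13,80,116,{"wrist":M}); print(r,f)
E
```

```text
[255.70879993 176.77460855] 875
43 180
[ 476.55000783 -185.24411228  -14.55906822] -0.9381810843535584
```

View pics/w1.png

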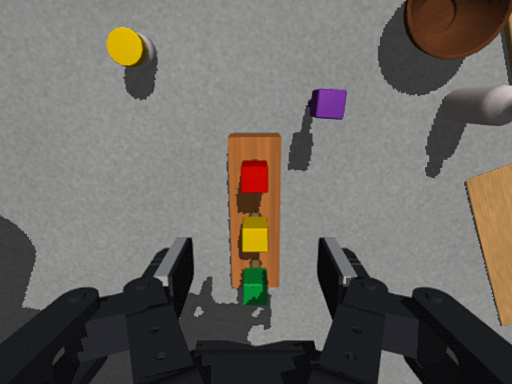

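The wrist view shows the red head at (255,176), aligned with the hand, yellow at (255,235) and purple at (328,103). Nothing is in the way of the fingers, so I'll descend and grip.

>>> step_arm(
  commands="0.7 0.1 0 4 0 0 0;0.7 0.1 0 8 0 0 0;0.7 0.1 0 11 0 0 0;0.7 0.1 0 13 0 0 0;0.7 0.1 0 14.3 0 0 0;0.7 0.1 0 14.3 0 0 0;0.35 0.1 0 14.3 0 0 0;0.2 0.1 0 14.3 0 0 0;0.2 0.1 0 14.3 0 0 0;0.2 0.1 0 14.3 0 0 0;0.2 0.1 0 14.3 0 0 0;0.2 0.1 0 14.3 0 0 0",
  newtons=60,
)

```text
time_s: 4.02
eef_pos: [477.5, -185.7, 97.2]
ee_rot: [0.0, 0.771, 0.636, 0.0]
force: [-0.0, 0.7, 0.1]
grip_width: 0.2
grip_force: 0.0
```

```bash
python3 - <<'E'
from h import *
im=capture("wrist"); cv2.imwrite("pics/w2.png",im[:,:,::-1]); s=sense(); print(s["grip_width"],s["grip_force"],s["eef_pos"])
im=capture("scene"); cv2.imwrite("pics/s2.png",cv2.resize(im[90:230,110:290,::-1],(720,560),interpolation=2))
E
```

```text
0.19898587105984136 0.0 [ 477.5215641  -185.71005667   97.03957095]
```

View pics/w2.png

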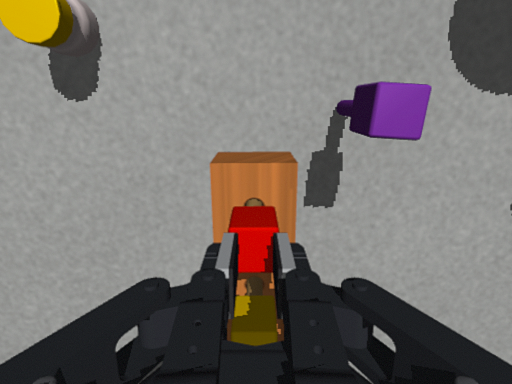

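The red head (253,238) is between the pads, but they haven't quite closed on it because the opening scale isn't linear. I'll close further.

>>> step_arm(
  commands="0.1 0 0 0 0 0 0;0 0 0 0 0 0 0;0 0 0 0 0 0 0;0 0 0 0 0 0 0;0 0 0 0 0 0 0;0 0 0 0 0 0 0",
  newtons=60,
)

```text
time_s: 4.62
eef_pos: [477.4, -185.7, 96.8]
ee_rot: [0.0, 0.771, 0.636, -0.0]
force: [0.3, 0.2, -0.3]
grip_width: -0.001
grip_force: 0.0
```

```bash
python3 - <<'E'
from h import *
a=capture("wrist"); b=capture("scene")[90:230,110:290]
cv2.imwrite("pics/ws3.png",np.hstack([a[150:384,150:360,::-1][:234],cv2.resize(b[:,:,::-1],(301,234),interpolation=2)]).repeat(1,0)); s=sense()
m=camera_model("wrist"); print(proj("wrist",[s["eef_pos"],[477,-187,116]],m)); print(m["eye"])
i=cv2.imread("pics/ws3.png"); cv2.imwrite("pics/ws3.png",cv2.resize(i,None,fx=1.5,fy=1.5))
E
```

```text
[[254.00919813 232.5617526 ]
 [253.57363206 250.30347703]]
[ 491.63180738 -115.29242389  261.77531637]
```

View pics/ws3.png

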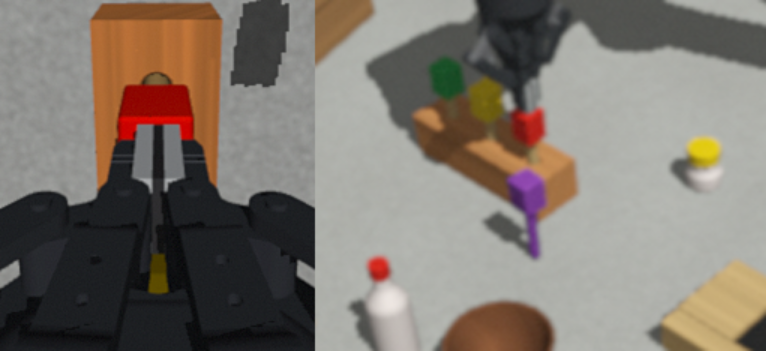

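```bash
python3 - <<'E'
from h import *
m={c:camera_model(c) for c in("top","scene","wrist")}
P=[[477.5,-185.7,z] for z in(80,97,118,135)]
for c in("scene","wrist"): print(c,np.round(proj(c,P,m[c]),1).tolist())
im=capture("scene"); cv2.imwrite("pics/s4.png",cv2.resize(im[100:165,150:240,::-1],(792,572),interpolation=2))
# head z check from pre-move pixels (red,top & scene) : triangulate
A=[];b=[]
for c,uv in(("top",(369.22,238.66)),("scene",(194.62,139.14))):
    e,d=ray(c,uv,m[c]);d/=np.linalg.norm(d);Q=np.eye(3)-np.outer(d,d);A.append(Q);b.append(Q@e)
print(np.linalg.lstsq(np.vstack(A),np.hstack(b),rcond=None)[0])
E
```

```text
scene [[196.5, 144.6], [195.9, 139.4], [195.0, 132.8], [194.4, 127.4]]
wrist [[254.2, 221.7], [254.1, 232.8], [254.0, 249.6], [253.9, 266.8]]
[ 478.24858529 -188.93812813   97.04375564]
```

View pics/s4.png

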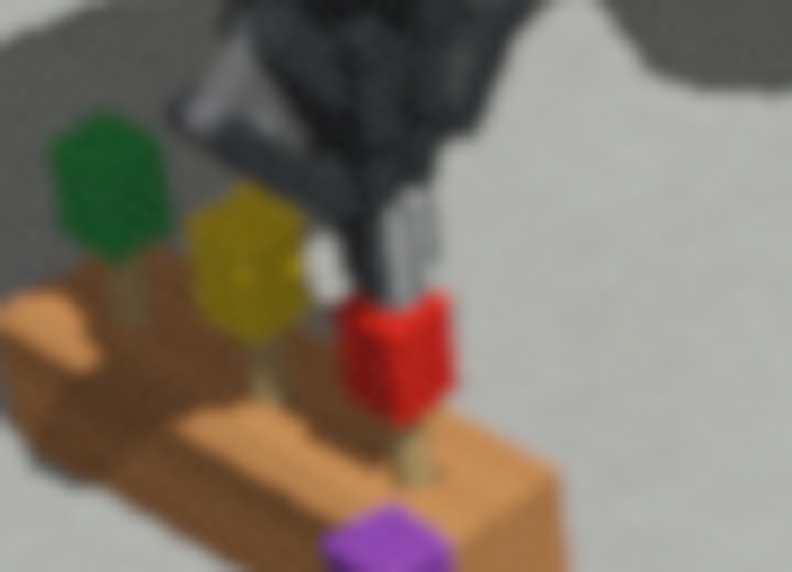

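The scene crop shows the shut fingertips at about (400,302), on top of the red head, with the post undisturbed. Projected, that puts the tips near z = 117 rather than the nominal 80. I'll open and go lower in checked steps.

>>> step_arm(
  commands="0.3 0 0 -1 0 0 0;0.6 0 0 -1 0 0 0;0.7 0 0 -1 0 0 0;0.7 0 0 -1 0 0 0;0.7 0 0 -1 0 0 0;0.7 0 0 0 0 0 0;0.7 0 0 0.7 0 0 0;0.7 0 0 1.4 0 0 0;0.7 0 0 2 0 0 0;0.7 0 0 2 0 0 0",
)

```text
time_s: 5.6
eef_pos: [476.7, -185.2, 75.1]
ee_rot: [-0.001, 0.771, 0.636, -0.0]
force: [0.7, 0.1, -0.9]
grip_width: 0.694
grip_force: 0.0
```

```bash
python3 - <<'E'
from h import *
a=capture("wrist"); b=capture("scene")[90:200,130:260]; s=sense(); print(s["eef_pos"],s["force"],s["grip_width"])
A=cv2.resize(a[100:384,100:412,::-1],(440,400),interpolation=2); B=cv2.resize(b[:,:,::-1],(360,400),interpolation=2)
cv2.imwrite("pics/ws5.png",np.hstack([A,B]))
E
```

```text
[ 477.38282261 -185.61961157   76.51442457] [ 0.60214434  0.93419121 -0.56502669] 0.6978483216441181
```

View pics/ws5.png

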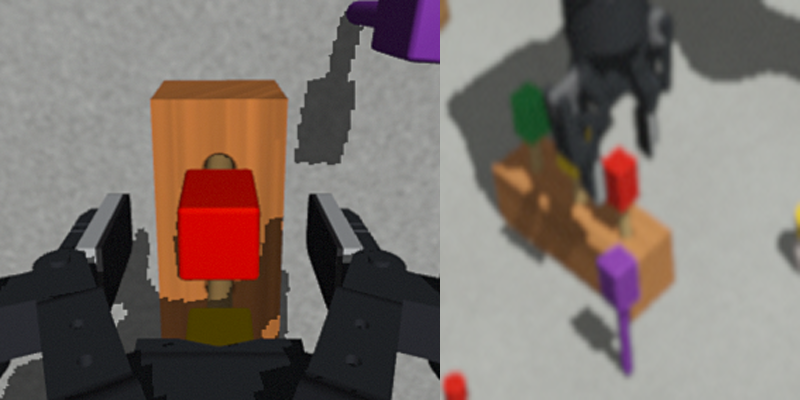

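The pads now straddle the red head at wrist crop (220,240), centred on it, and the yellow post is clear. Another 16 mm down, then close.

>>> step_arm(
  commands="0.7 0 0 0.8 0 0 0;0.7 0 0 1.6 0 0 0;0.7 0 0 1.6 0 0 0;0.45 0 0 1.6 0 0 0;0.2 0 0 1.6 0 0 0;0.1 0 0 1.6 0 0 0;0.1 0 0 1.6 0 0 0;0.1 0 0 1.6 0 0 0;0.1 0 0 1.6 0 0 0;0.1 0 0 1.6 0 0 0;0.1 0 0 1.6 0 0 0",
  newtons=60,
)

```text
time_s: 6.62
eef_pos: [477.6, -185.8, 61.1]
ee_rot: [0.0, 0.771, 0.636, 0.0]
force: [0.4, -0.5, 4.1]
grip_width: 0.295
grip_force: 59.6
```

Gripped: width 0.295, about 25 mm, at 60 N. Now lifting.

>>> step_arm(
  commands="0.1 0 0 -1 0 0 0;0.1 0 0 -2.5 0 0 0;0.1 0 0 -4.5 0 0 0;0.1 0 0 -7 0 0 0;0.1 0 0 -10 0 0 0;0.1 0 0 -13 0 0 0;0.1 0 0 -16 0 0 0;0.1 0 0 -16 0 0 0;0.1 0 0 -16 0 0 0",
)

```text
time_s: 7.37
eef_pos: [477.7, -185.8, 222.2]
ee_rot: [0.001, 0.771, 0.636, 0.0]
force: [0.3, -0.3, -2.0]
grip_width: 0.294
grip_force: 59.2
```

```bash
python3 - <<'E'
from h import *
s=sense(); print(s["eef_pos"],s["force"],s["grip_width"],s["grip_force"])
im=capture("scene"); m=camera_model("scene")
p=np.array(s["eef_pos"]); q=proj("scene",[p+[0,0,z] for z in(36,0,-52)],m); print(q)
M=headmask("scene",im,q[0],(170,8),25); print(M.sum(),np.argwhere(M).mean(0)[::-1])
for dz in(33,36,39): print(dz,fit([p[0],p[1],-19],13,13,p[2]+dz-18,p[2]+dz+18,{"scene":M}))
d=s["eef_pos"]
goal([579.5+.19*10,190.9+.982*10,p[2]],-.193,s)
E
```

```text
[ 477.72325901 -185.80863715  222.24620019] [ 0.27415203 -0.31469107 -1.99605435] 0.294076311863386 59.228301644325256
[[188.86725568  84.60350277]
 [190.52875364  97.75330168]
 [192.80210966 115.78000514]]
151 [190.35761589  83.37748344]
33 (array([ 471.05248902, -191.11822299,  -13.38036392]), np.float64(-0.5304715302491103))
36 (array([ 473.6392551 , -187.24846412,  -89.86590163]), np.float64(-0.6563621308308032))
39 (array([ 477.72325901, -185.80863715,  -19.        ]), np.float64(-0.5243184296619411))
shift cm [ 3.9918e+01  2.8440e+00 -3.7000e-02] rot [0.0026 0.0011 0.0021]
```

>>> step_arm(
  commands="0.1 4 0.3 0 0 0 0;0.1 8 0.6 0 0 0 0;0.1 12 0.9 0 0 0 0;0.1 16 1.2 0 0 0 0;0.1 20 1.5 0 0 0 0;0.1 24 1.8 0 0 0 0;0.1 28 2.1 0 0 0 0;0.1 32 2.4 0 0 0 0;0.1 36 2.7 0 0 0 0;0.1 39 2.8 0 0 0 0;0.1 40 2.8 0 0 0 0;0.1 40 2.8 0 0 0 0;0.1 40 2.8 0 0 0 0",
)

```text
time_s: 8.5
eef_pos: [580.4, 201.2, 219.6]
ee_rot: [-0.0, 0.771, 0.637, -0.001]
force: [-0.4, -1.0, -1.1]
grip_width: 0.296
grip_force: 59.3
```

```bash
python3 - <<'E'
from h import *
s=sense(); print(s["eef_pos"],s["ee_rot"],s["force"],s["grip_force"])
W=capture("wrist"); mw=camera_model("wrist"); S=capture("scene"); T=capture("top"); cv2.imwrite("pics/T.png",T[:,:,::-1])
c=[579.5,190.9]
def ov(im,cam,m,sc,off=(0,0)):
    im=cv2.resize(im[:,:,::-1],None,fx=sc,fy=sc,interpolation=2)
    for b in (box(*c,-.193,56,140,40,40),box(*c,-.193,32,75,34,34),box(*c,-.193,32,75,40,40)):
        q=proj(cam,b[[0,2,6,4]],m)*sc; cv2.polylines(im,[np.round(q*8).astype(np.int32)],True,(255,0,255),1,shift=3)
    return im
a=ov(W,"wrist",mw,1.17)[:450]; b=ov(S,"scene",camera_model("scene"),2)[360:620,440:640]
out=np.zeros((450,800,3),np.uint8); out[:,:599]=a[:,:599]; out[:260,600:]=b
cv2.imwrite("pics/o6.png",out)
E
```

```text
[580.39628917 201.19857731 219.56923187] [-4.10247277e-04  7.71184064e-01  6.36611083e-01 -1.14015680e-03] [-0.36461223 -0.97262947 -1.13061438] 59.256083965301514Traceback (most recent call last):
  File "<stdin>", line 11, in <module>
ValueError: could not broadcast input array from shape (449,599,3) into shape (450,599,3)
```

```bash
python3 - <<'E'
from h import *
W=capture("wrist"); mw=camera_model("wrist"); S=capture("scene")
np.save("W.npy",W)
c=[579.5,190.9]
def ov(im,cam,m,sc):
    im=cv2.resize(im[:,:,::-1],None,fx=sc,fy=sc,interpolation=2)
    for b in (box(*c,-.193,56,140,40,40),box(*c,-.193,32,75,34,34),box(*c,-.193,32,75,40,40)):
        q=proj(cam,b[[0,2,6,4]],m)*sc; cv2.polylines(im,[np.round(q*8).astype(np.int32)],True,(255,0,255),1,shift=3)
    return im
a=ov(W,"wrist",mw,1.17); b=ov(S,"scene",camera_model("scene"),2)[360:620,440:640]
out=np.zeros((449,800,3),np.uint8); out[:,:599]=a; out[:260,600:]=b
cv2.imwrite("pics/o6.png",out)
E
```

```text
(no output)
```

View pics/o6.png

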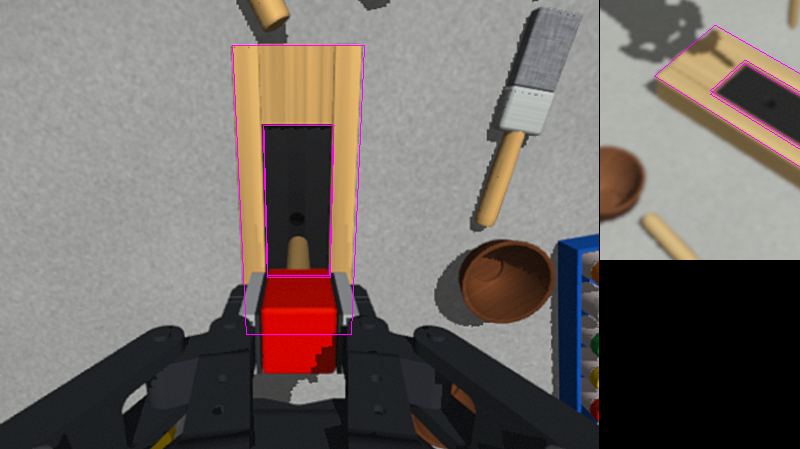

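The wrist overlay fits the frame to about 1 px. A darker round spot lies on the centre line at (297,218), and the held shank ends near (298,238).

```bash
python3 - <<'E'
from h import *
W=np.load("W.npy"); s=sense(); m=camera_model("wrist"); p=np.array(s["eef_pos"])
u=lambda x,y:(np.array([x,y])+.5)/1.17-.5
h=atz("wrist",u(297,218),34,m); 
g=lambda P:(np.array(P)[:2]-[579.5,190.9])@np.array([[np.cos(.193),np.sin(.193)],[-np.sin(.193),np.cos(.193)]])
print("spot",h,"frame xy",g(h),"top dot",g([575.9,175.8]),"scene",g([576.5,179]))
for z in(-47,-51,-55): print(z,proj("wrist",[p+[0,0,z],p+[0,0,z+6],p+[0,0,z+19]],m)*1.17)
print("tcp in frame",g(p))
# precise shank columns and tip row; hole columns
gr=W.astype(int).sum(2)
for r in range(198,230,4): print(r,gr[r,240:270].tolist())
for r in range(178,196,3): print(r,gr[r,236:274].tolist())
E
```

```text
spot [575.64157576 177.72331135  34.        ] frame xy [ -1.25944351 -13.67210165] top dot [ -0.63691846 -15.51013652] scene [ -0.66183149 -12.25446772]
-47 [[297.39652108 240.94935166]
 [297.37558073 244.20745968]
 [297.32615788 251.89454003]]
-51 [[297.40988933 238.86904123]
 [297.38966246 242.01655648]
 [297.34199652 249.43144588]]
-55 [[297.42281172 236.85785742]
 [297.40326238 239.90033406]
 [297.35726097 247.05728896]]
tcp in frame [-0.46042313  9.68607756]
198 [95, 98, 97, 97, 92, 99, 96, 78, 82, 90, 83, 89, 91, 90, 91, 90, 89, 90, 80, 82, 93, 92, 95, 101, 90, 97, 96, 90, 89, 93]
202 [97, 96, 100, 95, 93, 96, 88, 79, 80, 93, 131, 177, 227, 274, 283, 286, 249, 211, 169, 115, 84, 82, 96, 93, 102, 100, 99, 98, 92, 94]
206 [93, 98, 98, 100, 88, 93, 100, 149, 208, 246, 269, 281, 287, 295, 302, 299, 302, 299, 295, 288, 278, 258, 192, 100, 83, 96, 96, 97, 90, 90]
210 [93, 95, 96, 92, 88, 98, 149, 194, 221, 253, 276, 287, 295, 296, 300, 300, 296, 301, 288, 287, 274, 262, 226, 144, 90, 90, 95, 98, 99, 94]
214 [101, 95, 92, 96, 84, 106, 159, 217, 233, 262, 282, 286, 295, 303, 302, 302, 
[... 799 characters left out ...]
, 99, 98, 102, 101, 108, 98, 103, 106]
184 [99, 91, 98, 100, 107, 94, 96, 104, 97, 101, 89, 82, 58, 36, 27, 43, 37, 31, 28, 48, 34, 46, 46, 60, 74, 87, 101, 109, 100, 94, 101, 101, 97, 101, 104, 91, 105, 100]
187 [102, 96, 104, 87, 97, 99, 103, 104, 103, 105, 95, 64, 48, 29, 28, 22, 19, 40, 35, 31, 35, 34, 21, 39, 73, 92, 102, 103, 99, 96, 107, 97, 104, 97, 98, 98, 103, 96]
190 [95, 103, 96, 95, 89, 96, 94, 99, 94, 93, 92, 88, 77, 49, 54, 58, 58, 68, 51, 54, 56, 52, 43, 71, 87, 94, 102, 96, 100, 104, 98, 92, 99, 97, 101, 100, 102, 92]
193 [94, 98, 96, 100, 93, 99, 85, 97, 97, 92, 91, 89, 92, 93, 92, 87, 75, 78, 94, 77, 84, 84, 85, 85, 83, 95, 98, 91, 96, 100, 99, 95, 94, 97, 105, 96, 90, 93]
```

The spot is on the centre line about 14 mm from the middle, which fits the hole, and the tip starts 23 mm before it. I'll trim 1 mm sideways and descend to just above the panel.

>>> step_arm(
  commands="0.1 0 -0.1 3 0 0 0;0.1 0 -0.1 6 0 0 0;0.1 0 -0.1 9 0 0 0;0.1 0 -0.1 11 0 0 0;0.1 0 -0.1 12 0 0 0;0.1 0 -0.1 12.2 0 0 0;0.1 0 -0.1 12.2 0 0 0;0.1 0 -0.1 12.2 0 0 0",
)

```text
time_s: 9.42
eef_pos: [580.7, 201.9, 100.4]
ee_rot: [0.001, 0.771, 0.636, 0.001]
force: [0.3, 0.6, -0.2]
grip_width: 0.293
grip_force: 59.2
```

>>> step_arm(
  commands="0.1 0 0 0.3 0 0 0;0.1 0 0 0.6 0 0 0;0.1 0 0 0.8 0 0 0;0.1 0 0 0.9 0 0 0;0.1 0 0 1 0 0 0;0.1 0 0 1.1 0 0 0;0.1 0 0 1.15 0 0 0;0.1 0 0 1.15 0 0 0",
)

```text
time_s: 10.08
eef_pos: [579.9, 202.0, 87.2]
ee_rot: [-0.0, 0.771, 0.636, -0.0]
force: [-0.2, -0.3, -1.8]
grip_width: 0.298
grip_force: 59.2
```

>>> step_arm(
  commands="0.1 0 0 0.05 0 0 0;0.1 0 0 0.1 0 0 0;0.1 0 0 0.15 0 0 0;0.1 0 0 0.15 0 0 0",
)

```text
time_s: 10.42
eef_pos: [579.8, 202.0, 85.7]
ee_rot: [-0.0, 0.771, 0.636, -0.0]
force: [0.2, 0.6, -0.8]
grip_width: 0.297
grip_force: 59.2
```

>>> step_arm(
  commands="0.1 0 0 0.05 0 0 0;0.1 0 0 0.1 0 0 0;0.1 0 0 0.1 0 0 0",
)

```text
time_s: 10.67
eef_pos: [580.0, 202.0, 85.2]
ee_rot: [0.0, 0.771, 0.636, 0.0]
force: [-0.9, -0.6, 2.9]
grip_width: 0.296
grip_force: 59.8
```

>>> step_arm(
  commands="0.1 0 0 0.05 0 0 0;0.1 0 0 0.1 0 0 0;0.1 0 0 0.1 0 0 0",
)

```text
time_s: 10.92
eef_pos: [580.1, 202.1, 85.0]
ee_rot: [0.0, 0.771, 0.636, 0.0]
force: [-3.7, -0.4, 9.2]
grip_width: 0.297
grip_force: 60.7
```

>>> step_arm(
  commands="0.1 0 0 0.05 0 0 0;0.1 0 0 0.05 0 0 0;0.1 0 0 0.05 0 0 0",
)

```text
time_s: 11.17
eef_pos: [580.2, 202.1, 85.0]
ee_rot: [0.0, 0.771, 0.637, 0.001]
force: [-4.2, -0.2, 12.6]
grip_width: 0.293
grip_force: 61.1
```

Contact at TCP z = 85, which matches tip offset 51 on the 34 mm panel. I'll ease off 1 mm, to about 6 N, and slide towards the spot.

>>> step_arm(
  commands="0.1 0 0 -0.1 0 0 0;0.1 -0.2 0 -0.1 0 0 0;0.1 -0.4 0 -0.1 0 0 0;0.1 -0.6 0 -0.1 0 0 0;0.1 -0.8 0 -0.1 0 0 0;0.1 -1 0 -0.1 0 0 0;0.1 -1.2 0 -0.1 0 0 0;0.1 -1.4 0 -0.1 0 0 0;0.1 -1.6 0 -0.1 0 0 0;0.1 -1.6 0 -0.1 0 0 0",
)

```text
time_s: 12.0
eef_pos: [577.6, 186.6, 85.1]
ee_rot: [0.0, 0.771, 0.636, 0.001]
force: [0.3, 2.3, 5.2]
grip_width: 0.295
grip_force: 60.0
```

>>> step_arm(
  commands="0.1 -0.15 0 0 0 0 0;0.1 -0.3 0 0 0 0 0;0.1 -0.45 0 0 0 0 0;0.1 -0.6 0 0 0 0 0;0.1 -0.6 0 0 0 0 0",
)

```text
time_s: 12.42
eef_pos: [575.2, 179.7, 83.6]
ee_rot: [-0.0, 0.771, 0.636, -0.001]
force: [-0.4, 0.3, -0.8]
grip_width: 0.296
grip_force: 59.3
```

>>> step_arm(
  commands="0.1 -0.1 0 0 0 0 0;0.1 -0.2 0 0 0 0 0;0.1 -0.2 0 0 0 0 0",
)

```text
time_s: 12.67
eef_pos: [575.1, 178.0, 83.9]
ee_rot: [-0.0, 0.771, 0.636, -0.0]
force: [0.1, -0.3, -0.4]
grip_width: 0.295
grip_force: 59.3
```

The force vanished and the tip sank, so it is over the hole. Lowering gently.

>>> step_arm(
  commands="0.1 0 0 0.1 0 0 0;0.1 0 0 0.2 0 0 0;0.1 0 0 0.3 0 0 0;0.1 0 0 0.3 0 0 0",
)

```text
time_s: 13.0
eef_pos: [575.2, 178.4, 81.0]
ee_rot: [-0.0, 0.771, 0.636, -0.0]
force: [0.3, -0.8, 0.0]
grip_width: 0.296
grip_force: 59.3
```

>>> step_arm(
  commands="0.1 0 0 0.1 0 0 0;0.1 0 0 0.2 0 0 0;0.1 0 0 0.2 0 0 0",
)

```text
time_s: 13.25
eef_pos: [575.2, 178.4, 79.0]
ee_rot: [-0.0, 0.771, 0.636, -0.0]
force: [-0.1, -0.8, -1.5]
grip_width: 0.297
grip_force: 59.3
```

>>> step_arm(
  commands="0.1 0 0 0.1 0 0 0;0.1 0 0 0.2 0 0 0;0.1 0 0 0.3 0 0 0;0.1 0 0 0.4 0 0 0;0.1 0 0 0.4 0 0 0",
)

```text
time_s: 13.67
eef_pos: [575.2, 178.4, 75.0]
ee_rot: [-0.0, 0.771, 0.636, -0.0]
force: [0.9, -0.4, -1.0]
grip_width: 0.292
grip_force: 59.3
```

>>> step_arm(
  commands="0.1 0 0 0.2 0 0 0;0.1 0 0 0.4 0 0 0;0.1 0 0 0.6 0 0 0;0.1 0 0 0.8 0 0 0;0.1 0 0 0.8 0 0 0",
)

```text
time_s: 14.08
eef_pos: [575.1, 178.3, 66.8]
ee_rot: [-0.0, 0.771, 0.636, -0.0]
force: [0.2, -0.1, -0.6]
grip_width: 0.298
grip_force: 59.3
```

>>> step_arm(
  commands="0.1 0 0 0.2 0 0 0;0.1 0 0 0.4 0 0 0;0.1 0 0 0.6 0 0 0;0.1 0 0 0.65 0 0 0;0.1 0 0 0.7 0 0 0;0.1 0 0 0.7 0 0 0",
)

```text
time_s: 14.58
eef_pos: [575.3, 178.4, 60.2]
ee_rot: [-0.0, 0.771, 0.636, -0.0]
force: [-0.8, -0.4, -0.5]
grip_width: 0.294
grip_force: 59.3
```

>>> step_arm(
  commands="0.1 0 0 0.05 0 0 0;0.1 0 0 0.1 0 0 0;0.1 0 0 0.1 0 0 0",
)

```text
time_s: 14.83
eef_pos: [575.3, 178.4, 59.3]
ee_rot: [0.0, 0.771, 0.636, -0.0]
force: [0.2, -0.2, 0.2]
grip_width: 0.292
grip_force: 59.3
```

>>> step_arm(
  commands="0.1 0 0 0.05 0 0 0;0.1 0 0 0.1 0 0 0;0.1 0 0 0.1 0 0 0",
)

```text
time_s: 15.08
eef_pos: [575.5, 178.4, 59.1]
ee_rot: [0.0, 0.771, 0.636, 0.0]
force: [-2.0, -0.7, 5.8]
grip_width: 0.296
grip_force: 60.3
```

The post bottomed at TCP 59.1, which puts the tip at 8 mm, fully home. Easing off, releasing and retreating straight up.

>>> step_arm(
  commands="0.1 0 0 -0.05 0 0 0;0.3 0 0 -0.05 0 0 0;0.4 0 0 -0.05 0 0 0;0.5 0 0 -0.05 0 0 0;0.6 0 0 -0.05 0 0 0;0.7 0 0 -0.05 0 0 0;0.7 0 0 -0.05 0 0 0;0.7 0 0 -0.05 0 0 0;0.7 0 0 -1 0 0 0;0.7 0 0 -3 0 0 0;0.7 0 0 -6 0 0 0;0.7 0 0 -10 0 0 0;0.7 0 0 -14 0 0 0;0.7 0 0 -17 0 0 0;0.7 0 0 -17 0 0 0;0.7 0 0 -17 0 0 0",
)

```text
time_s: 16.42
eef_pos: [575.8, 178.4, 230.4]
ee_rot: [0.001, 0.771, 0.636, 0.002]
force: [-0.5, 0.0, -0.9]
grip_width: 0.697
grip_force: 0.0
```

```bash
python3 - <<'E'
from h import *
s=sense(); print(s["eef_pos"],s["force"],s["grip_width"])
m=camera_model("wrist"); W=capture("wrist"); S=capture("scene"); ms=camera_model("scene")
q=proj("wrist",[[575.3,178.2,96]],m)[0]; M=headmask("wrist",W,q,(170,8),60)
for z in(78,81): print(z,fit([575.3,178.2,-19],13,13,z,z+36,{"wrist":M}))
q=proj("scene",[[575.3,178.2,96]],ms)[0]; M=headmask("scene",S,q,(170,8),25)
for z in(78,81,84): print(z,fit([575.3,178.2,-19],13,13,z,z+36,{"scene":M}))
A=cv2.resize(W[:,:,::-1],(440,330)); B=cv2.resize(S[90:320,120:400,::-1],(360,296),interpolation=2)
o=np.zeros((330,800,3),np.uint8); o[:,:440]=A; o[:296,440:]=B; cv2.imwrite("pics/f.png",o)
E
```

```text
[575.79369212 178.44403287 230.40862179] [-0.45112733  0.01682289 -0.85114368] 0.6970112408632418
78 (array([574.19478223, 177.94279167, -18.36679815]), np.float64(-0.9546693088927422))
81 (array([574.16147743, 178.45585942, -18.99263089]), np.float64(-0.9461081511421398))
78 (array([ 5.77968051e+02,  1.73726735e+02, -3.88379287e-01]), np.float64(-0.8521893754167593))
81 (array([581.16421958, 175.76759752,   3.23592971]), np.float64(-0.8481906443071492))
84 (array([585.03220243, 176.32716961, -16.4532529 ]), np.float64(-0.8158117846545146))
```

View pics/f.png

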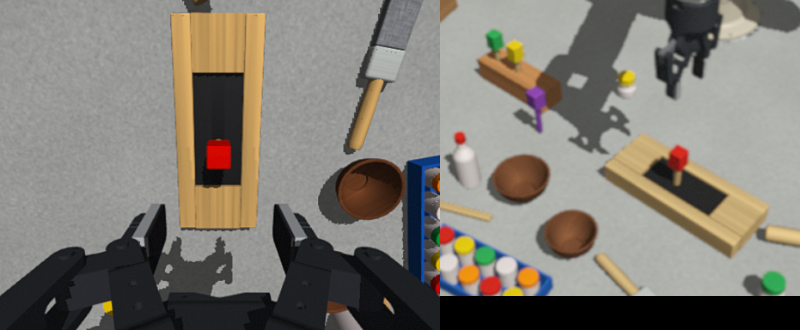

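The red post stands upright and home in the panel, at wrist view (218,155) and scene (678,163). The hand is clear, and the other posts, shells, glue and jars haven't moved. Handing in.

```bash
python3 -c "
from rig import *
print(finish_job())"
```

```text
the job is handed in; nothing more can be done
None
```

The red post is standing upright and fully home in the blind hole, released; nothing else was moved, sliding force read about 5 N (12.6 N at most while setting it down), and the job was handed in at about 17 s.

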